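Unlock the counter scale: park its locking pin and click the arrest knob over

TASK

Free the counter scale for weighing. Draw its locking pin out of the bore by the head, lay the pin down on the counter and let go, then take it again by the shank, lift it and park it in the wooden rest, head down in the pocket and shank in the saddle. Then turn the scale's knob clockwise until it clicks over to its other position and stays there; leave the jar, cup and bowl where they stand.

Things in the scene. Friction and masses are not known exactly. Their poses are not given: they have to be found in the camera images.
- scale: Counter scale, fixed. Cream base 220 mm (its x) by 200 mm (its y, from -150 to +50 mm), deck 50 mm high. Origin on the counter, z up. Round pan, 136 mm across, top 68 mm high, at x +40, y -50 mm. Knob axis at x -60, y -55 mm. At x -60 mm an aluminium block, 37 mm wide in x, y from +5 to +45 mm, top 85 mm high, carries the bore for the locking pin.
- bore (a point): Outer mouth of the bore, 68 mm above the counter, in the +y face of the scale's aluminium block; axes as scale. The bore is 13 mm wide, 12 mm high, runs 40 mm along the scale's y right through the block. The pin is drawn straight out along the scale's +y, about 80 mm to be clear. Left in, its tip stands in the way of the knob's steel ear: do not force it.
- pin: Loose locking pin, about 65 g. Origin on its axis at the shoulder where shank meets head. +x runs into the head, a black plastic block 26 mm long, 18 by 18 mm across; along -x a round steel shank, 10 mm thick, 78 mm long. It starts level in the bore, head out, 7 to 15 mm of bare shank showing. Lying on the counter: shoulder axis 9 mm up, tip sunk to the counter.
- shank (a point): Point on the pin's axis 34 mm down the shank from the shoulder, near the centre of mass (about 25 mm from the shoulder): the place to grip for parking. Axes as pin.
- rest: Fixed rest for the pin. Origin on the counter under the place of the parked pin's shoulder, z up. The parked pin's +x (head) points along the rest's +x, its axis 45 mm above the counter. Aluminium foot plate 150 by 56 by 10 mm, x from -97 to +53 mm, carries a plywood pocket and saddle; between them (x -62 to -10 mm) there is finger room down to the plate.
- pocket (a point): Where the parked head's middle goes, 45 mm high. Open-topped pocket 34 mm long (rest x -4 to +30 mm), 24 mm wide, floor 36 mm high; side walls 8 mm, end walls 6 mm thick, all 68 mm high, so fingers do not fit beside the head. The end wall towards the saddle has a slot 14 mm wide, open at the top, for the shank. Axes as rest.
- saddle (a point): Where the parked shank lies near its tip, 45 mm high, 68 mm from the rest's origin along its -x. Plywood post 12 mm long in x with an upward notch 16 mm wide, notch floor 40 mm high, cheeks 54 mm high.
- knob_grip (a point): Middle of the knob's black bar grip, on the vertical turning axis, 87 mm above the counter. The bar is 42 mm long along this frame's x and 14 mm wide along its y; its top is 7 mm above this point, and the 44 mm disc it stands on has its top 23 mm below. +x points to the steel ear, a tongue 14 mm wide reaching 46 mm from the axis, its top 12 mm below this point. z up.
- knob (a joint): Knob angle in rad, growing clockwise seen from above. Starts at 0, held against its stop by an over-centre spring detent: about 0.15 N m to start it, fading to nothing half way, at 0.65; from there the knob snaps on to its other position and stop at 1.3. Let go before 0.65 it springs back to 0.
- jar: Bystander: glass jar with steel lid, 80 mm across, 110 mm high, origin under its centre. Leave alone.
- cup: Bystander: blue ceramic cup, 72 mm across, 75 mm high, origin under its centre. Leave alone.
- bowl: Bystander: black bowl, 120 mm across, 50 mm high, origin under its centre. Leave alone.
Not all that is in view belongs to the job. There is more than one size of the pin; the job needs the smallest.

How it is judged:
On the way, in this order (a step that is already met when the one before it is completed fails the run):
1. the pin is out of the bore, lying on the counter and let go (height (world z) of pin below 0.016 m and contact force between the fingers and pin below 0.3 N and linear speed of pin below 0.05 m/s), for 0.15 s.
2. the pin is held by its shank and lifted (height (world z) of pin above 0.035 m and contact force between the fingers and pin above 1 N and x of the grasp point in the frame of pin between -0.085 and -0.005 m), for 0.1 s.
3. the pin is parked in the rest and let go (x of pin in the frame of rest between -0.008 and 0.008 m and y of pin in the frame of rest between -0.006 and 0.006 m and z of pin in the frame of rest between 0.039 and 0.051 m and angle between the x axis of pin and the x axis of rest, either way round below 0.15 rad and contact force between the fingers and pin below 0.3 N and linear speed of pin below 0.03 m/s), for 0.2 s.
4. the knob has clicked over to its other position (value of joint knob above 1.15 rad), for 0.2 s.
At the end, for the whole second after the job is handed in: The pin lies in the rest, shoulder within 8 mm along and 6 mm across of its place, axis 39 to 51 mm high and within 0.15 rad of the rest's direction, at rest and let go; the knob stands past 1.15 rad (all of step 3 and value of joint knob above 1.15 rad); the robot touches nothing.
It fails at once if the jar is pushed more than 30 mm (distance of jar from where it was at the start of the episode above 0.03 m).
It fails at once if the cup is pushed more than 30 mm (distance of cup from where it was at the start of the episode above 0.03 m).
It fails at once if the bowl is pushed more than 30 mm (distance of bowl from where it was at the start of the episode above 0.03 m).
It fails at once if the knob is forced over with the pin still in its bore (value of joint knob above 0.6 rad and distance between pin and bore below 0.03 m).
It also fails if it takes over 58 s, if anything falls off the work surface, if the arm or the gripper's body presses on something with over 40 N, if the wrist force passes 120 N, or if a joint passes its speed limit or range.

ROBOT

A 6-joint arm with a two-finger parallel gripper is mounted at the origin on the work surface. World frame = base frame: x ahead of the robot, y to its left, z up, the work surface at z = 0. Lengths are in m, angles in rad, forces in N, time in s.
With the tool pointing down it reaches from about 0.425 to 0.95 m from the base axis. Payload 3.5 kg.
Tool frame: the origin (TCP) lies on the centre line of the jaws, within the pads' length; the fingertips stand 14 mm ahead of it and the grasp point (between the pads) lies 5 mm behind it (tips_ahead is the distance from the TCP to the fingertips, in m); y points along the fingers, z is the direction in which the jaws open and shut, and the axes are right-handed (so a half turn about y gives the same grasp; the last joint's range is limited). The gripper opens to 85 mm and grips with 20 to 120 N. Pads are 22 mm wide; open, the fingers measure 114 mm over their backs; the gripper's body (76 mm by 85 mm) begins 54 mm behind the grasp point. The pads swing forward as they close: fully open they stand 13 mm farther back than shut.
Start: joints at [-1.35, 0.286, 1.577, -0, 1.279, -0.15], TCP at [0.245, -0.629, 0.245] pointing down, gripper open.
Joint ranges: [-2.77, 2.77], [-0.9, 2.22], [0.21, 2.48], [-1.53, 4.67], [0.24, 2.81], [-2.84, 2.84]. Speed limits (rad/s): [2.79, 2.79, 3.14, 3.14, 3.14, 3.14].

INTERFACE

Orientations are given as a unit quaternion [x, y, z, w].
In Python, from plant import get_state, read_camera, sign_off, tips_ahead gives the robot as it stands.
- The arm moves only by the tool send_rows, never from a script. Its argument "plan" is a list of rows, each a list of 2 entries, a list of its own where there are three numbers: the shift along the tool's x, y, z in units of 12 cm (1.0 is 12 cm), then the turn, a rotation vector about the tool's x, y, z in units of 360 degrees (1.0 is 360 degrees). In form: [[[tx, ty, tz], [rx, ry, rz]], ...]. A call has 1 to 12 rows; each row shifts and turns the commanded pose from where the row before left it, along the tool's axes as they then stand; what a row does not reach is not made up. A row lasts 1/10 s, in which the tool goes at most 50 mm and 8.59 degrees, less where a joint would pass 70% of its speed; a pose out of reach is approached as far as the arm can. A call with a number of a shift or a turn outside -1 to 1 is refused whole. A call with a gripper value outside its range is refused whole. "gripper" is the closure, from 0 (fully open) to 1 (shut), set as the call begins (left out, the last holds). The fingers move at their own pace and stop on an object; "grip_force" is the grip in N (left out, the last holds). Time passes only in rows, so rows that do not move let the fingers close. It gives the time, the measured TCP pose, the force and the opening at its end, in the units of the state.
- get_state(): the state, without advancing time (a new reading comes with each control period).
- read_camera(name): name is "side" or "top"; returns a dict with "img" (480x640x3 uint8, blue, green, red), "fx", "fy", "cx", "cy" (pixels), "world_from_camera" (4x4, takes a point from camera to world coordinates). Camera axes: x right, y down, z forward; pixel columns grow to the right and rows downward; lengths in m; the calibration is good to about 2 mm. A picture is of the moment at which its call begins. There is no depth.
- sign_off(): hands the job in, once; it reports no verdict.
The state is a dict: "time": time; "qpos": joint angles; "dq": joint speeds; "joint_efforts": joint torques, N m; "eef_pos": TCP position; "tcp_rot": TCP orientation; "contact_force": force on the tool from outside, world axes, zero at the start; "wrist_torque": the same for the moment, N m; "opening": opening from 0.0 (shut) to 1.0 (fully open).
Only numpy, scipy, OpenCV 4.12 (cv2) and the standard library are available. Lean on these libraries where they do the work, as an engineer would, in place of code of your own. Each camera call takes 0.05 s, during which the arm holds its last target. There are 200 camera calls.

## Working session

There is one attempt and no reset: what is moved stays moved. The work goes in short steps, Python scripts to look and compute and a tool call to move; the robot and the scene stay as the last step left them, time stands still between calls to the robot, and variables do not carry over. Pictures are saved under pics/ and viewed, about 8 in all and at most 12, crops included, and the job is handed in when it is done.

Besides the shell and the picture viewer there is one more tool, called as name([rows], argument=value, ...), one row to a line, values as JSON. send_rows: Moves the arm, as the interface text tells. Its arguments: {"type":"object","properties":{"plan":{"type":"array"},"gripper":{"type":"number"},"grip_force":{"type":"number"}},"required":["plan"]}

```bash
mkdir -p pics; ls; python3 - <<'E'
from plant import *
import cv2,numpy as np
np.set_printoptions(precision=4,suppress=True)
print(get_state(),tips_ahead)
for n in("top","side"):
    c=read_camera(n);cv2.imwrite(f"pics/{n}0.png",c["img"]);print(n,c["fx"],c["fy"],c["cx"],c["cy"]);print(c["world_from_camera"])
E
```

```text
pics
{'time': 0.0, 'qpos': array([-1.35  ,  0.2872,  1.5781,  0.    ,  1.2786, -0.15  ]), 'dq': array([-0.0013,  0.0003, -0.0007,  0.0012,  0.0007,  0.001 ]), 'joint_efforts': array([ -0.    , -40.5981, -29.2623,  -0.0001,   0.0059,   0.    ]), 'eef_pos': array([ 0.2445, -0.6285,  0.244 ]), 'tcp_rot': array([-0.1304,  0.6958, -0.6942,  0.1303]), 'contact_force': array([ 0.2276, -0.2562, -0.3953]), 'wrist_torque': array([-0.0199,  0.0538,  0.0036]), 'opening': 0.9961049088304187} 0.014
top 484.10321193392355 484.10321193392355 316.68942686344417 240.62327812029702
[[ 0.0257 -0.9859  0.1656  0.4043]
 [-0.9996 -0.0264 -0.0022 -0.0153]
 [ 0.0065 -0.1655 -0.9862  1.1479]
 [ 0.      0.      0.      1.    ]]
side 473.552418897794 473.552418897794 317.0038148588946 241.71549576507323
[[-0.7284 -0.5195  0.4467  0.1369]
 [-0.6852  0.5454 -0.4828  0.4642]
 [ 0.0072 -0.6577 -0.7532  0.8443]
 [ 0.      0.      0.      1.    ]]
```

View pics/top0.png

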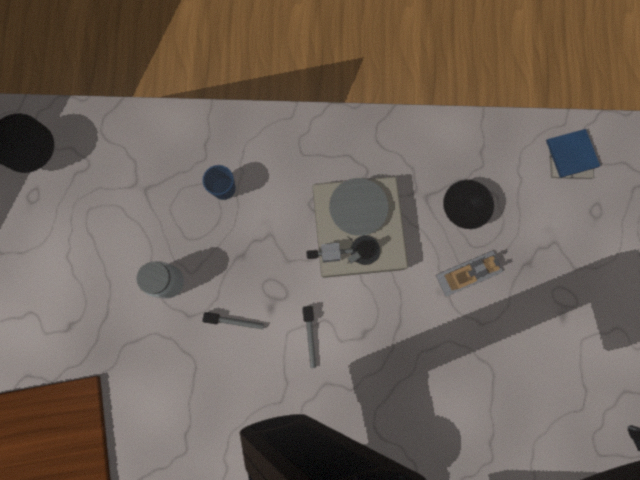

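View pics/side0.png

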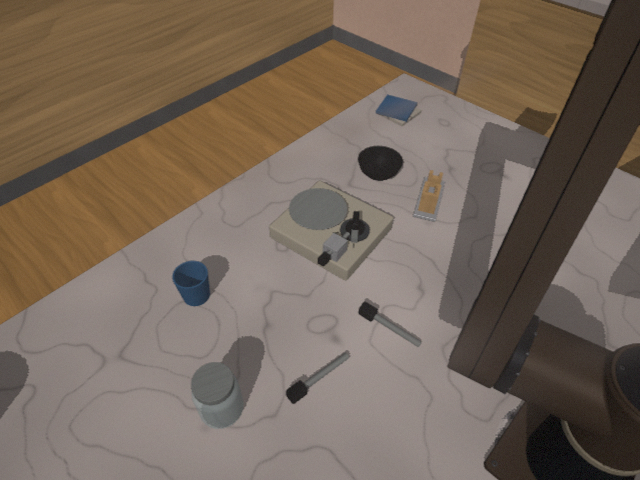

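Candidates for the pin (top view): one in the bore with head at (312,254), one loose at (210,318), and one loose at (308,313). Only the first sits in the bore, and it should be the smallest. I'll check that with a close crop and measure.

```bash
cat > h.py <<'E'
import numpy as np,cv2
from plant import *
np.set_printoptions(precision=4,suppress=True)
def ray(c,u,v):
    T=c["world_from_camera"];d=T[:3,:3]@np.array([(u-c["cx"])/c["fx"],(v-c["cy"])/c["fy"],1.]);return T[:3,3],d
def onz(c,u,v,z):
    o,d=ray(c,u,v);return (o+d*(z-o[2])/d[2])[:2]
def proj(c,p):
    T=c["world_from_camera"];q=T[:3,:3].T@(np.asarray(p)-T[:3,3]);return np.array([c["fx"]*q[0]/q[2]+c["cx"],c["fy"]*q[1]/q[2]+c["cy"]])
def tri(c1,p1,c2,p2):
    o1,d1=ray(c1,*p1);o2,d2=ray(c2,*p2)
    s=np.linalg.lstsq(np.c_[d1,-d2],o2-o1,rcond=None)[0]
    a=o1+d1*s[0];b=o2+d2*s[1];return (a+b)/2,np.linalg.norm(a-b)
E
python3 - <<'E'
from h import *
t=cv2.imread("pics/top0.png");s=cv2.imread("pics/side0.png")
a=cv2.resize(t[165:285,300:420],(400,400),interpolation=2)
b=cv2.resize(t[235:310,430:530],(400,300),interpolation=2)
d=cv2.resize(s[175:295,265:425],(400,300),interpolation=2)
e=cv2.resize(s[160:235,400:460],(240,300),interpolation=2)
im=np.zeros((600,800,3),np.uint8);im[:400,:400]=a;im[:300,400:]=b;im[300:,400:]=d
im[400:,:400]=cv2.resize(t[290:380,190:370],(400,200),interpolation=2)
cv2.imwrite("pics/crop1.png",im)
h=cv2.cvtColor(t,cv2.COLOR_BGR2HSV)
print(h[265,330],h[190,320],h[200,360],h[300,250],h[276,455],h[285,442],h[254,312],h[250,330])
E
```

```text
[ 21  32 129] [ 19  37 130] [60 13 96] [  6  18 142] [ 17 106 120] [114  11 116] [70 19 40] [120   7 116]
```

View pics/crop1.png

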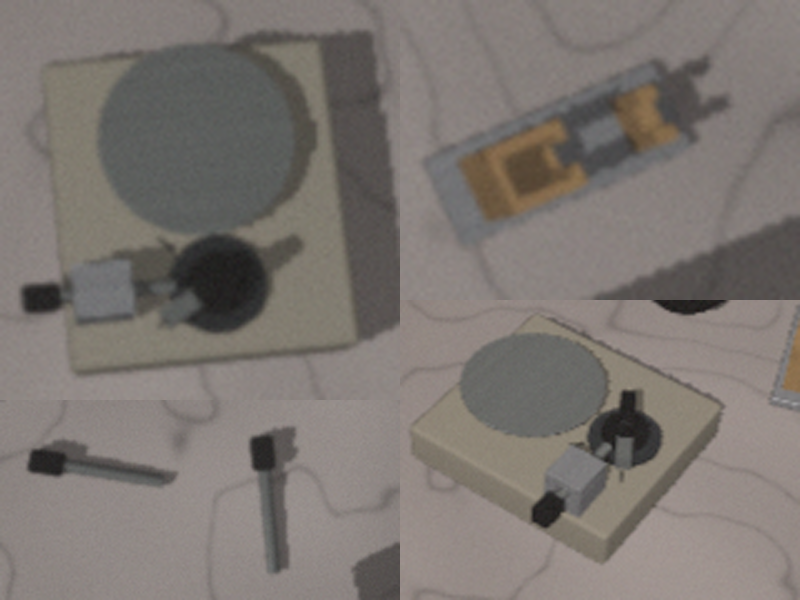

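The crop shows the pin in the bore (head near top pixel (312,254)) is clearly smaller and thinner than both loose ones, so that's the target. The knob ear points down-left, just clear of the pin tip. The rest's pocket is at its left end and the saddle at its right. Next I'll compute the poses.

```bash
python3 - <<'E'
from h import *
t=read_camera("top");s=read_camera("side");ti=t["img"];h=cv2.cvtColor(ti,cv2.COLOR_BGR2HSV).astype(int)
H,S,V=h[...,0],h[...,1],h[...,2]
def blob(m,box,k=0):
    z=np.zeros(m.shape,np.uint8);x0,y0,x1,y1=box;z[y0:y1,x0:x1]=m[y0:y1,x0:x1]*255
    cs=cv2.findContours(z,cv2.RETR_EXTERNAL,cv2.CHAIN_APPROX_NONE)[0];return max(cs,key=cv2.contourArea)
# cream
c=blob((S>24)&(S<70)&(H>14)&(H<35)&(V>80),(300,165,420,285))
hull=cv2.convexHull(c);r=cv2.minAreaRect(hull);bp=cv2.boxPoints(r);print("scale px",r);P=np.array([onz(t,*p,.05) for p in bp]);print(P,P.mean(0),[np.linalg.norm(P[i]-P[i-1]) for i in range(4)])
# pan
c=blob((H>45)&(S>6)&(S<40)&(V>75)&(V<110),(325,170,400,240));e=cv2.fitEllipse(cv2.convexHull(c));print("pan",e,onz(t,*e[0],.068))
# knob disc dark
c=blob((V<62),(345,225,390,270));r=cv2.fitEllipse(cv2.convexHull(c));print("disc",r,onz(t,*r[0],.064))
# head
c=blob((V<62),(300,240,319,268));r=cv2.minAreaRect(c);print("head",r,onz(t,*r[0],.077))
# block top
c=blob((V>105)&(S<16),(318,238,345,268));r=cv2.minAreaRect(c);print("block",r,onz(t,*r[0],.085))
# rest
orange=(S>70)&(H<28)&(V>60)
cs=cv2.findContours((orange*255).astype(np.uint8)[240:310,430:530],cv2.RETR_EXTERNAL,cv2.CHAIN_APPROX_NONE,offset=(430,240))[0]
for q in cs:
    if cv2.contourArea(q)>15:
        r=cv2.minAreaRect(q);print("wood",r,[onz(t,*r[0],z) for z in(.054,.068)])
c=blob((((V>100)&(S<16)&(H>90))|orange),(430,240,515,300));r=cv2.minAreaRect(cv2.convexHull(c));bp=cv2.boxPoints(r);P=np.array([onz(t,*p,.01) for p in bp]);print("plate",r);print(P,P.mean(0))
# crop corner hand picks plate: left(425,160) bot(465,243) right(693,140) top(660,60)
P=np.array([onz(t,430+(a-400)/4,235+b/4,.01) for a,b in((425,160),(467,243),(693,140),(660,61))]);print(P,P.mean(0))
P=np.array([onz(t,300+a/3.333,165+b/3.333,.05) for a,b in((42,66),(320,40),(356,345),(72,368))]);print(P,P.mean(0))
E
```

```text
scale px ((359.6712646484375, 226.37672424316406), (94.79207611083984, 88.03990173339844), 83.9909896850586)
[[ 0.7233 -0.0007]
 [ 0.7514 -0.2063]
 [ 0.5289 -0.2284]
 [ 0.5026 -0.0293]] [ 0.6265 -0.1162] [np.float64(0.2225099178095769), np.float64(0.207498023657817), np.float64(0.22362436107102096), np.float64(0.20079805522116026)]
pan ((359.8223876953125, 208.3734588623047), (50.95611572265625, 53.653892517089844), 54.972740173339844) [ 0.6631 -0.1144]
disc ((365.11907958984375, 249.54904174804688), (27.509794235229492, 28.478878021240234), 88.26648712158203) [ 0.5687 -0.1278]
head ((312.0, 254.0), (6.0, 10.0), 90.0) [ 0.5536 -0.0079]
block ((330.0697021484375, 251.26641845703125), (15.934289932250977, 17.654468536376953), 84.80557250976562) [ 0.5596 -0.0479]
wood ((460.5684814453125, 277.65069580078125), (18.20732879638672, 26.979951858520508), 65.55604553222656) [array([ 0.5116, -0.3458]), array([ 0.5103, -0.3416])]
wood ((490.6000061035156, 264.1999816894531), (15.2052640914917, 10.733126640319824), 63.43495178222656) [array([ 0.5441, -0.4151]), array([ 0.5423, -0.41  ])]
plate ((460.5684814453125, 277.65069580078125), (18.20732879638672, 26.979951858520508), 65.55604553222656)
[[ 0.5213 -0.3214]
 [ 0.5494 -0.3801]
 [ 0.5106 -0.3969]
 [ 0.4828 -0.3384]] [ 0.516  -0.3592]
[[ 0.5207 -0.3018]
 [ 0.4726 -0.3257]
 [ 0.5367 -0.4607]
 [ 0.5835 -0.4428]] [ 0.5284 -0.3828]
[[ 0.7211 -0.0047]
 [ 0.7455 -0.2004]
 [ 0.5297 -0.2248]
 [ 0.5088 -0.0309]] [ 0.6263 -0.1152]
```

```bash
cat >> h.py <<'E'
from scipy.spatial.transform import Rotation as R
def want(xyz,yaw):
    """tool down, jaws opening (tool z) along heading yaw (deg) or opposite; prints rotvec (turn units) now, then shift (units) after the turn"""
    s=get_state();R0=R.from_quat(s["tcp_rot"])
    best=None
    for k in(0,180):
        a=np.radians(yaw+k);z=np.array([np.cos(a),np.sin(a),0]);y=np.array([0,0,-1.]);x=np.cross(y,z)
        Rt=R.from_matrix(np.c_[x,y,z]);rv=(R0.inv()*Rt).as_rotvec()
        if best is None or np.linalg.norm(rv)<np.linalg.norm(best[0]):best=(rv,Rt,k)
    rv,Rt,k=best
    d=np.asarray(xyz)-s["eef_pos"]
    print("t",round(s["time"],2),"pos",s["eef_pos"],"turn",rv/2/np.pi,"shift after",Rt.inv().apply(d)/.12,"F",s["contact_force"],"op",s["opening"],"q",s["qpos"])
    return Rt
E
python3 - <<'E'
from h import *
print(R.from_quat(get_state()["tcp_rot"]).as_matrix())
s=read_camera("side");t=read_camera("top")
V=cv2.cvtColor(s["img"],cv2.COLOR_BGR2HSV)[...,2]
z=np.zeros(V.shape,np.uint8);z[245:270,312:333]=(V[245:270,312:333]<65)*255
c=max(cv2.findContours(z,0,1)[0],key=cv2.contourArea);b=cv2.minAreaRect(c);print(b)
p,e=tri(t,(312,254.5),s,b[0]);print("head tri",p,e)
print("predicted side px of (.5545,-.008,.068)",proj(s,(.5545,-.008,.068)),proj(t,(.5545,-.008,.068)))
Rt=want((.5545,-.008,.2),6.8);print(Rt.as_matrix())
E
```

```text
[[-0.932  -0.0003  0.3624]
 [-0.3624  0.0014 -0.932 ]
 [-0.0002 -1.     -0.0014]]
((323.7500305175781, 258.7500305175781), (9.192387580871582, 14.142135620117188), 45.0)
head tri [ 0.5536 -0.0078  0.0691] 0.0002421040731694275
predicted side px of (.5545,-.008,.068) [323.5496 258.8241] [312.0616 254.1401]
t 0.3 pos [ 0.2446 -0.6289  0.2448] turn [ 0.0001 -0.2099 -0.0001] shift after [-4.8318  0.3735  3.1771] F [-0.4704  0.4349  1.1016] op 0.9979194196877648 q [-1.35    0.2866  1.5772  0.      1.2786 -0.15  ]
[[ 0.1184  0.      0.993 ]
 [-0.993   0.      0.1184]
 [ 0.     -1.      0.    ]]
```

send_rows([
  [[0,0,0],[0,-0.0233,0]],
  [[0,0,0],[0,-0.0233,0]],
  [[0,0,0],[0,-0.0233,0]],
  [[0,0,0],[0,-0.0233,0]],
  [[0,0,0],[0,-0.0233,0]],
  [[0,0,0],[0,-0.0233,0]],
  [[0,0,0],[0,-0.0233,0]],
  [[0,0,0],[0,-0.0233,0]],
  [[0,0,0],[0,-0.0233,0]],
], gripper=0.55, grip_force=40)

```text
time: 1.2
eef_pos: [0.2446, -0.629, 0.2452]
tcp_rot: [-0.53, 0.468, -0.468, 0.53]
contact_force: [0.4, -0.9, 0.0]
opening: 0.452
```

send_rows([
  [[-0.34,0,0.224],[0,0,0]],
  [[-0.34,0,0.224],[0,0,0]],
  [[-0.34,0,0.224],[0,0,0]],
  [[-0.34,0,0.224],[0,0,0]],
  [[-0.34,0,0.224],[0,0,0]],
  [[-0.34,0,0.224],[0,0,0]],
  [[-0.34,0,0.224],[0,0,0]],
  [[-0.34,0,0.224],[0,0,0]],
  [[-0.34,0,0.224],[0,0,0]],
  [[-0.34,0,0.224],[0,0,0]],
  [[-0.34,0,0.224],[0,0,0]],
  [[-0.34,0,0.224],[0,0,0]],
])

```text
time: 2.4
eef_pos: [0.5081, -0.1031, 0.2457]
tcp_rot: [-0.528, 0.469, -0.47, 0.529]
contact_force: [0.9, -2.3, 0.1]
opening: 0.453
```

```bash
python3 - <<'E'
from h import *
print(tips_ahead);want((.5538,-.008,.15),6.8)
E
```

```text
0.014
t 2.4 pos [ 0.5081 -0.1031  0.2457] turn [-0.0001 -0.0002  0.0001] shift after [-0.7416  0.7975  0.4722] F [ 0.8562 -2.3164  0.1214] op 0.4527036836450858 q [-0.396  -0.0633  1.9574 -0.0001  1.2465 -0.5136]
```

send_rows([
  [[-0.25,0,0.157],[0,0,0]],
  [[-0.25,0.1,0.157],[0,0,0]],
  [[-0.24,0.3,0.157],[0,0,0]],
  [[0,0.4,0],[0,0,0]],
  [[0,0,0],[0,0,0]],
  [[0,0,0],[0,0,0]],
])

```text
time: 3.0
eef_pos: [0.5527, -0.0103, 0.149]
tcp_rot: [0.529, -0.47, 0.469, -0.528]
contact_force: [1.5, 0.4, 1.0]
opening: 0.453
```

```bash
python3 - <<'E'
from h import *
want((.5538,-.008,.075),6.8)
E
```

```text
t 3.0 pos [ 0.5527 -0.0103  0.149 ] turn [ 0.0004 -0.0002 -0.0001] shift after [-0.0177  0.6168  0.0116] F [1.5159 0.4013 0.9758] op 0.45262069478787786 q [-0.2021  0.1209  1.9564 -0.0002  1.0667 -0.3196]
```

send_rows([
  [[-0.02,0.15,0.01],[0,0,0]],
  [[0,0.15,0],[0,0,0]],
  [[0,0.15,0],[0,0,0]],
  [[0,0.1,0],[0,0,0]],
  [[0,0.06,0],[0,0,0]],
  [[0,0,0],[0,0,0]],
  [[0,0,0],[0,0,0]],
])

```text
time: 3.7
eef_pos: [0.555, -0.0081, 0.0773]
tcp_rot: [-0.528, 0.469, -0.47, 0.529]
contact_force: [0.1, -0.1, -0.5]
opening: 0.452
```

```bash
python3 - <<'E'
from h import *
want((.5538,-.008,.075),6.8)
t=read_camera("top");s=read_camera("side")
a=cv2.resize(t["img"][210:290,280:380],(400,320),interpolation=2);b=cv2.resize(s["img"][190:290,270:370],(400,400),interpolation=2)
im=np.zeros((400,800,3),np.uint8);im[:320,:400]=a;im[:,400:]=b;cv2.imwrite("pics/g1.png",im)
E
```

```text
t 3.7 pos [ 0.555  -0.0081  0.0773] turn [-0.0003 -0.0002  0.0001] shift after [-0.0017  0.0195 -0.0096] F [ 0.0739 -0.0964 -0.4521] op 0.45158913262329287 q [-0.1974  0.2259  1.9871  0.      0.9267 -0.3146]
```

View pics/g1.png

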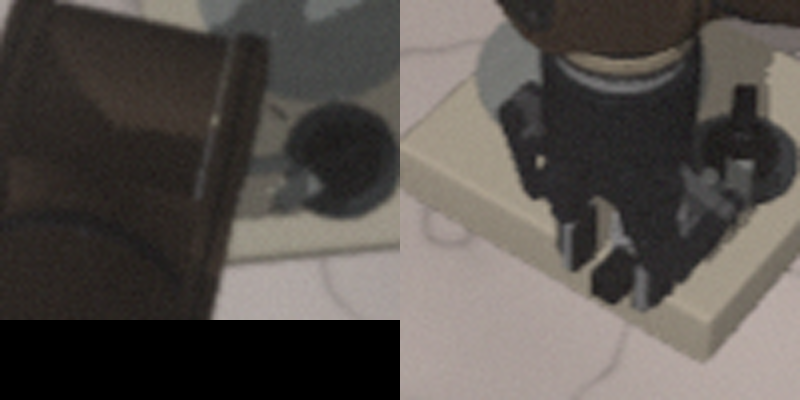

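The head sits between the two fingers (crop about (610,270)). Close.

send_rows([
  [[0,0.015,-0.008],[0,0,0]],
  [[0,0,0],[0,0,0]],
  [[0,0,0],[0,0,0]],
  [[0,0,0],[0,0,0]],
  [[0,0,0],[0,0,0]],
], gripper=1.0, grip_force=45)

```text
time: 4.3
eef_pos: [0.5533, -0.0078, 0.0747]
tcp_rot: [-0.529, 0.47, -0.47, 0.529]
contact_force: [-1.8, -0.7, 3.5]
opening: 0.2
```

send_rows([
  [[-0.05,0,0],[0,0,0]],
  [[-0.08,0,0],[0,0,0]],
  [[-0.1,0,0],[0,0,0]],
  [[-0.1,0,0],[0,0,0]],
])

```text
time: 4.7
eef_pos: [0.5485, 0.0326, 0.0744]
tcp_rot: [-0.529, 0.47, -0.47, 0.529]
contact_force: [0.0, -1.5, 2.3]
opening: 0.194
```

send_rows([
  [[-0.12,0,0],[0,0,0]],
  [[-0.15,0,0],[0,0,0]],
  [[-0.15,0,0],[0,0,0]],
  [[-0.15,0,0],[0,0,0]],
  [[-0.1,0,0],[0,0,0]],
  [[0,0,0],[0,0,0]],
  [[0,0,0],[0,0,0]],
])

```text
time: 5.4
eef_pos: [0.5386, 0.1118, 0.0739]
tcp_rot: [0.529, -0.47, 0.469, -0.529]
contact_force: [0.4, -0.5, -0.2]
opening: 0.196
```

```bash
python3 - <<'E'
from h import *
want((.54,.11,.0165),6.8)
t=read_camera("top");s=read_camera("side")
b=cv2.resize(s["img"][200:360,220:420],(800,600),interpolation=2);cv2.imwrite("pics/g2.png",b)
E
```

```text
t 5.4 pos [0.5386 0.1118 0.0739] turn [ 0.0001 -0.     -0.    ] shift after [0.0161 0.4784 0.0096] F [ 0.4087 -0.5016 -0.212 ] op 0.1956341718403101 q [ 0.0202  0.2229  1.9985 -0.      0.9211 -0.0983]
```

View pics/g2.png

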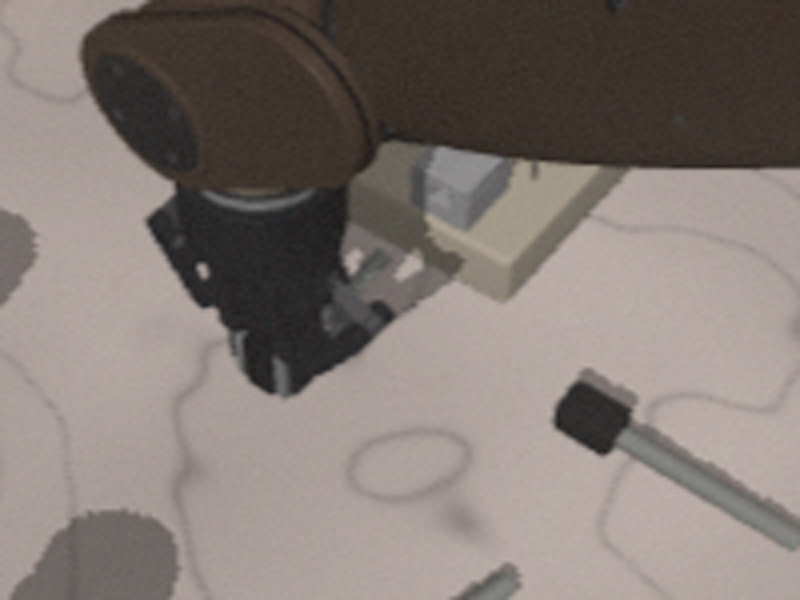

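The bore is now empty (crop (445,200)). The head is held between the jaws at (260,370), with the shank showing behind at (370,265). Lower it.

send_rows([
  [[0,0.1,0],[0,0,0]],
  [[0,0.1,0],[0,0,0]],
  [[0,0.1,0],[0,0,0]],
  [[0,0.07,0],[0,0,0]],
  [[0,0.04,0],[0,0,0]],
  [[0,0.02,0],[0,0,0]],
  [[0,0.02,0],[0,0,0]],
  [[0,0,0],[0,0,0]],
])

```text
time: 6.3
eef_pos: [0.5392, 0.1114, 0.0203]
tcp_rot: [-0.529, 0.47, -0.47, 0.529]
contact_force: [0.9, 0.5, -1.0]
opening: 0.199
```

send_rows([
  [[0,0.01,0],[0,0,0]],
  [[0,0.01,0],[0,0,0]],
  [[0,0,0],[0,0,0]],
])

```text
time: 6.6
eef_pos: [0.5391, 0.1114, 0.018]
tcp_rot: [-0.528, 0.47, -0.47, 0.529]
contact_force: [-0.4, -0.6, -0.2]
opening: 0.196
```

send_rows([
  [[0,0.008,0],[0,0,0]],
  [[0,0,0],[0,0,0]],
])

```text
time: 6.8
eef_pos: [0.5391, 0.1114, 0.0169]
tcp_rot: [0.529, -0.47, 0.47, -0.529]
contact_force: [-0.5, 1.3, -0.9]
opening: 0.195
```

send_rows([
  [[0,0.007,0],[0,0,0]],
  [[0,0,0],[0,0,0]],
])

```text
time: 7.0
eef_pos: [0.5391, 0.1114, 0.0161]
tcp_rot: [-0.529, 0.47, -0.47, 0.529]
contact_force: [0.1, -0.3, -0.8]
opening: 0.199
```

send_rows([
  [[0,0,0],[0,0,0]],
  [[0,0,0],[0,0,0]],
  [[0,0,0],[0,0,0]],
  [[0,0,0],[0,0,0]],
], gripper=0.5)

```text
time: 7.4
eef_pos: [0.5392, 0.1114, 0.0162]
tcp_rot: [-0.528, 0.47, -0.47, 0.529]
contact_force: [0.3, -0.9, 0.2]
opening: 0.498
```

send_rows([
  [[0,-0.15,0],[0,0,0]],
  [[0,-0.3,0],[0,0,0]],
  [[0,-0.4,0],[0,0,0]],
  [[-0.3,-0.2,0],[0,0,0]],
  [[-0.4,0,0],[0,0,0]],
  [[-0.4,0,0],[0,0,0]],
  [[0,0,0],[0,0,0]],
])

```text
time: 8.1
eef_pos: [0.5226, 0.247, 0.1428]
tcp_rot: [-0.529, 0.468, -0.468, 0.531]
contact_force: [0.2, -1.3, -0.4]
opening: 0.501
```

```bash
python3 - <<'E'
from h import *
want((.54,.11,.0165),6.8)
t=read_camera("top");s=read_camera("side")
a=cv2.resize(t["img"][200:320,210:370],(400,300),interpolation=2)
b=cv2.resize(s["img"][200:350,240:400],(400,375),interpolation=2);im=np.zeros((375,800,3),np.uint8);im[:300,:400]=a;im[:,400:]=b;cv2.imwrite("pics/g3.png",im);cv2.imwrite("pics/top3.png",t["img"]);cv2.imwrite("pics/side3.png",s["img"])
E
```

```text
t 8.1 pos [0.5226 0.247  0.1428] turn [-0.0002  0.0007 -0.0003] shift after [1.1511 1.0528 0.0089] F [ 0.2253 -1.2716 -0.4137] op 0.5006150855217892 q [0.2655 0.1804 1.9015 0.0018 1.0582 0.1416]
```

View pics/g3.png

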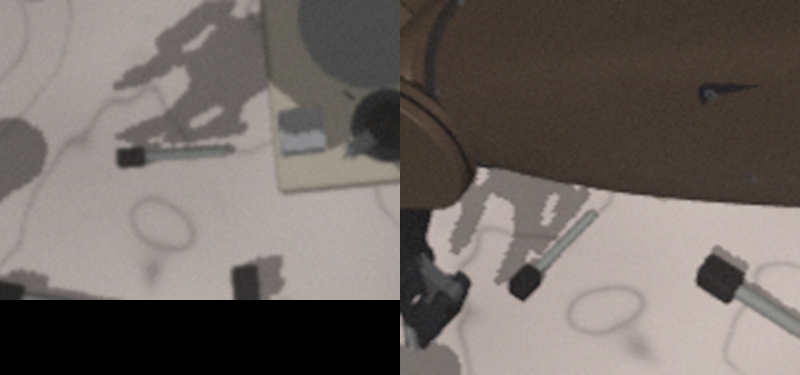

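The pin lies on the counter: top head about (262,263), tip about (303,260). I'll measure its axis and re-measure the rest (both views) so I can work out the carry.

```bash
python3 - <<'E'
from h import *
t=read_camera("top");s=read_camera("side")
def mask(c,box,f):
    h=cv2.cvtColor(c["img"],cv2.COLOR_BGR2HSV).astype(int);m=f(h[...,0],h[...,1],h[...,2]);x0,y0,x1,y1=box
    z=np.zeros(m.shape,np.uint8);z[y0:y1,x0:x1]=m[y0:y1,x0:x1]*255;return z
# head
c=max(cv2.findContours(mask(t,(250,250,275,275),lambda H,S,V:V<55),0,1)[0],key=cv2.contourArea)
r=cv2.minAreaRect(c);print("head",r,onz(t,*r[0],.015))
c2=max(cv2.findContours(mask(s,(440-240-5,300,470-240+60,325),lambda H,S,V:V<55),0,1)[0],key=cv2.contourArea);r2=cv2.minAreaRect(c2);print("side head",r2)
print(tri(t,r[0],s,r2[0]))
h=cv2.cvtColor(t["img"],cv2.COLOR_BGR2HSV)
z=mask(t,(270,255,306,268),lambda H,S,V:(H>60)&(V>55)&(V<140)) ;ys,xs=np.nonzero(z);print(len(xs),xs.min(),xs.max());print(h[258:267,280].tolist())
L=cv2.fitLine(np.c_[xs,ys].astype(np.float32),cv2.DIST_HUBER,0,.01,.01).ravel();print(L)
v,u=L[1]/L[0],None
for x in(274,300):
    y=L[3]+(x-L[2])*L[1]/L[0];print(x,y,onz(t,x,y,.009))
# rest features: predicted px of known points for a candidate pose from both views
E
```

```text
head ((262.0, 262.0), (8.0, 6.0), 0.0) [0.5401 0.1096]
side head ((238.0, 312.0), (24.0, 60.0), 90.0)
(array([0.578 , 0.1481, 0.0082]), np.float64(0.1043869293925108))
21 270 298
[[3, 17, 138], [15, 14, 107], [0, 0, 98], [45, 9, 111], [60, 2, 117], [10, 12, 128], [8, 18, 152], [11, 17, 162], [9, 20, 163]]
[  0.9999  -0.0108 283.4    261.    ]
274 261.1017 [0.5437 0.082 ]
300 260.82037 [0.546  0.0205]
```

```bash
python3 - <<'E'
from h import *
t=read_camera("top");im=t["img"]
cv2.imwrite("pics/rest.png",cv2.resize(im[235:310,430:530],(800,600),interpolation=2))
h=cv2.cvtColor(im,cv2.COLOR_BGR2HSV).astype(int);H,S,V=h[...,0],h[...,1],h[...,2]
# wood centroids by min/max along candidate axis
z=((S>60)&(H<28)).astype(np.uint8)*255
n,l,st,ce=cv2.connectedComponentsWithStats(z[240:310,430:530]);print(st,ce+[430,240])
E
```

```text
[[   0    0  100   70 6398]
 [  53   16   16   17  158]
 [  15   25   32   25  444]] [[480.5817 274.5445]
 [490.4747 264.2532]
 [460.0068 277.5045]]
```

View pics/rest.png

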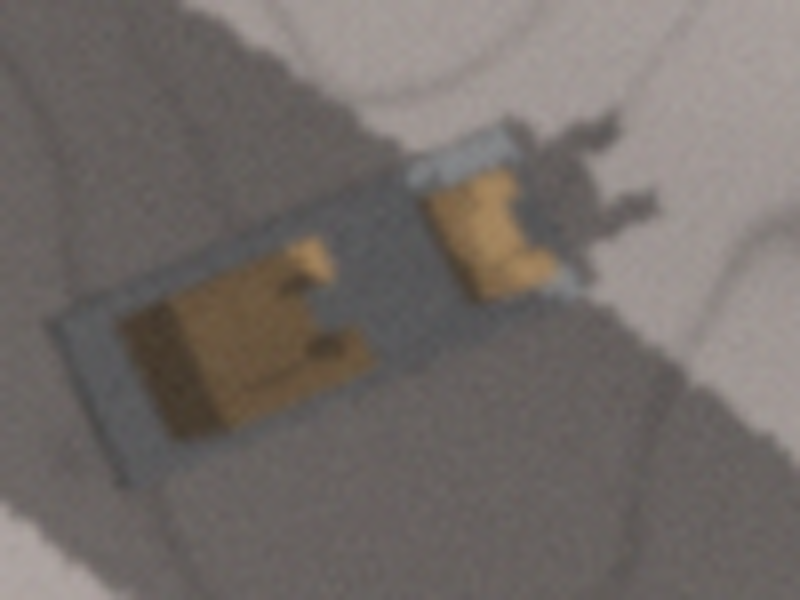

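The rest is seen clearly. 8x crop: plate corners (52,322), (122,488), (585,298), (508,122); pocket rim corners (172,300), (325,240), (375,360), (225,430). Next: solve its pose, and refine the pin's ends with averaged edge profiles.

```bash
python3 - <<'E'
from h import *
cs=[read_camera("top") for _ in range(6)];t=cs[0];im=np.mean([c["img"].astype(float) for c in cs],0).astype(np.float32)
g=im.mean(2)
px=lambda a,b:(430+(a+.5)/8-.5,235+(b+.5)/8-.5)
from scipy.optimize import least_squares
def fit(pts,loc,z):
    P=np.array([onz(t,*px(*p),z) for p in pts]);loc=np.array(loc)/1000
    f=lambda q:(loc@np.array([[np.cos(q[2]),np.sin(q[2])],[-np.sin(q[2]),np.cos(q[2])]])+q[:2]-P).ravel()
    r=least_squares(f,[.52,-.36,2.0]);print("pose",r.x,np.degrees(r.x[2]),"res mm",r.fun.reshape(-1,2)*1000)
    return r.x
# x+ = toward left in image; y+ : x+ heading ~115deg -> y+ heading 205 = (-x,-y) = image down(+right)
fit([(52,322),(122,488),(585,298),(508,122)],[(53,-28),(53,28),(-97,28),(-97,-28)],.01)
fit([(172,300),(225,430),(375,360),(325,240)],[(36,-20),(36,20),(-10,20),(-10,-20)],.068)
fit([(172,300),(225,430),(375,360),(325,240),(52,322),(122,488)],[(36,-20),(36,20),(-10,20),(-10,-20),(36,-20),(36,20)],.068) if 0 else None
# pin: column profile along axis, cross-profile
def smp(p):return cv2.remap(g,np.float32([[p[0]]]),np.float32([[p[1]]]),1)[0,0]
h=np.radians(96.8);ax=np.array([np.cos(h),np.sin(h)]);n=np.array([-ax[1],ax[0]])
o=np.array([.5397,.110])
for sname,rng,offs,z in(("head+",np.arange(6,22,1),(-5,0,5),.018),("shoulder/tip",np.arange(-104,-4,2),(-1,0,1,2),.011)):
    print(sname,[(int(k),round(float(np.mean([smp(proj(t,[*(o+ax*k/1e3+n*w/1e3),z])) for w in offs])),0)) for k in rng])
for k in(-30,-50,-70):
    print(k,[(w,round(float(smp(proj(t,[*(o+ax*k/1e3+n*w/1e3),.009]))))) for w in range(-14,15,2)])
print("head cross",[(w,round(float(smp(proj(t,[*(o+n*w/1e3),.018]))))) for w in range(-18,19,2)])
E
```

```text
pose [ 0.5188 -0.3599  1.9868] 113.83799731091294 res mm [[ 1.8821  1.3155]
 [-1.1278 -1.5311]
 [ 0.0231 -0.7226]
 [-0.7775  0.9381]]
pose [ 0.519  -0.361   1.9737] 113.08464986971047 res mm [[ 1.0647  0.5135]
 [ 0.2471 -1.118 ]
 [-2.3529 -0.9919]
 [ 1.0411  1.5964]]
head+ [(6, 48.0), (7, 48.0), (8, 50.0), (9, 53.0), (10, 61.0), (11, 69.0), (12, 86.0), (13, 103.0), (14, 119.0), (15, 135.0), (16, 146.0), (17, 150.0), (18, 154.0), (19, 154.0), (20, 154.0), (21, 154.0)]
shoulder/tip [(-104, 155.0), (-102, 153.0), (-100, 143.0), (-98, 125.0), (-96, 110.0), (-94, 102.0), (-92, 99.0), (-90, 97.0), (-88, 101.0), (-86, 103.0), (-84, 104.0), (-82, 104.0), (-80, 103.0), (-78, 103.0), (-76, 103.0), (-74, 104.0), (-72, 104.0), (-70, 105.0), (-68, 105.0), (-66, 105.0), (-64, 105.0), (-62, 105.0), (-60, 105.0), (-58, 105.0), (-56, 105.0), (-54, 105.0), (-52, 106.0), (-50, 107.0), (-48, 108.0), (-46, 108.0), (-44, 108.0), (-42, 108.0), (-40, 108.0), (-38, 108.0), (-36, 108.0), (-34, 108.0), (-32, 108.0), (-30, 108.0), (-28, 108.0), (-26, 107.0), (-24, 108.0), (-22, 108.0), (-20, 108.0), (-18, 106.0), (-16, 102.0), (-14, 89.0), (-12, 63.0), (-10, 51.0), (-8, 46.0), (-6, 46.0)]
-30 [(-14, 151), (-12, 147), (-10, 137), (-8, 135), (-6, 118), (-4, 104), (-2, 102), (0, 108), (2, 113), (4, 118), (6, 136), (8, 150), (10, 157), (12, 159), (14, 158)]
-50 [(-14, 93), (-12, 101), (-10, 117), (-8, 130), (-6, 120), (-4, 100), (-2, 98), (0, 106), (2, 113), (4, 117), (6, 125), (8, 142), (10, 152), (12, 156), (14, 158)]
-70 [(-14, 101), (-12, 111), (-10, 132), (-8, 145), (-6, 137), (-4, 110), (-2, 97), (0, 104), (2, 111), (4, 117), (6, 128), (8, 147), (10, 157), (12, 158), (14, 159)]
head cross [(-18, 108), (-16, 122), (-14, 137), (-12, 145), (-10, 134), (-8, 100), (-6, 67), (-4, 48), (-2, 45), (0, 47), (2, 47), (4, 47), (6, 47), (8, 58), (10, 89), (12, 135), (14, 151), (16, 155), (18, 157)]
```

```bash
python3 - <<'E'
from h import *
s=cv2.imread("pics/side0.png");cv2.imwrite("pics/rest_side.png",cv2.resize(s[165:225,405:455],(500,600),interpolation=2))
want((.5445,.063,.10),6.8)
E
```

```text
t 8.65 pos [0.5239 0.2417 0.1421] turn [ 0.     -0.0004  0.    ] shift after [ 1.4994  0.3508 -0.0055] F [0.2585 0.2345 0.2456] op 0.5030879261262953 q [ 0.2566  0.1799  1.9036 -0.      1.0582  0.1402]
```

View pics/rest_side.png

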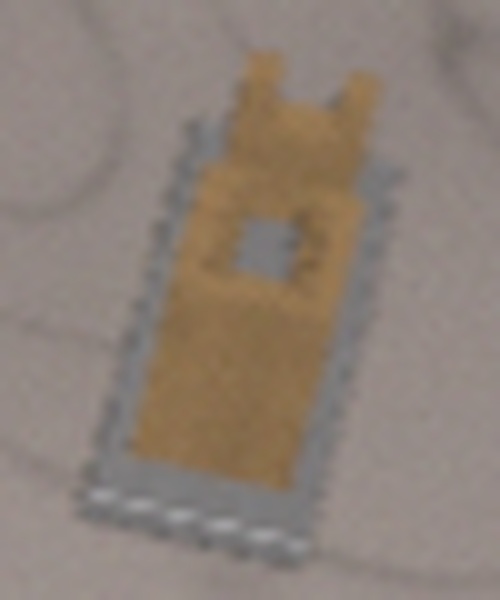

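Side view of the rest (10x crop): plate top corners (85,490), (312,545), (195,118), (400,172). The +x face of the pocket meets the plate at (130,455) and (292,490).

```bash
python3 - <<'E'
from h import *
from scipy.optimize import least_squares
s=read_camera("side");t=read_camera("top")
S=lambda a,b:(405+(a+.5)/10-.5,165+(b+.5)/10-.5);T=lambda a,b:(430+(a+.5)/8-.5,235+(b+.5)/8-.5)
side=[((85,490),(53,-28),10),((312,545),(53,28),10),((195,118),(-97,-28),10),((400,172),(-97,28),10),((130,455),(36,-20),10),((292,490),(36,20),10),((205,168),(-10,-20),68),((365,203),(-10,20),68)]
top=[((52,322),(53,-28),10),((122,488),(53,28),10),((585,298),(-97,28),10),((508,122),(-97,-28),10),((172,300),(36,-20),68),((225,430),(36,20),68),((375,360),(-10,20),68),((325,240),(-10,-20),68)]
def fun(q,A,c,f):
    o=[]
    for p,l,z in A:
        x=np.array([np.cos(q[2])*l[0]-np.sin(q[2])*l[1],np.sin(q[2])*l[0]+np.cos(q[2])*l[1]])/1e3+q[:2]
        o+=list(proj(c,[*x,z/1e3])-np.array(f(*p)))
    return np.array(o)
for nm,F in(("side",lambda q:fun(q,side,s,S)),("top",lambda q:fun(q,top,t,T)),("both",lambda q:np.r_[fun(q,side,s,S),fun(q,top,t,T)])):
    r=least_squares(F,[.519,-.36,1.98],loss="soft_l1",f_scale=.5);print(nm,r.x,np.degrees(r.x[2]),np.round(F(r.x),1).tolist())
E
```

```text
side [ 0.5187 -0.36    1.9996] 114.56893016886256 [-0.0, 0.5, -0.1, 0.4, -0.1, -0.3, 0.4, -1.1, -0.0, 0.2, -0.2, 0.4, -0.1, -0.4, 0.2, -0.3]
top [ 0.519  -0.3603  1.9851] 113.73887330002056 [-0.4, -0.9, 0.8, 0.4, 0.5, -0.0, -0.1, 0.3, -0.6, -0.3, 0.4, 0.0, 0.2, 1.0, -1.1, -0.5]
both [ 0.5188 -0.3602  1.992 ] 114.13053352816112 [-0.2, 0.3, -0.2, 0.3, 0.2, -0.3, 0.7, -1.0, -0.1, 0.0, -0.3, 0.3, -0.0, -0.5, 0.3, -0.3, -0.4, -0.7, 0.9, 0.6, 0.4, -0.2, -0.4, 0.1, -0.6, -0.1, 0.4, 0.2, 0.2, 1.0, -1.2, -0.4]
```

send_rows([
  [[0.37,0.08,0],[0,0,0]],
  [[0.37,0.08,0],[0,0,0]],
  [[0.37,0.08,0],[0,0,0]],
  [[0.39,0.1,0],[0,0,0]],
  [[0,0,0],[0,0,0]],
  [[0,0,0],[0,0,0]],
])

```text
time: 9.35
eef_pos: [0.5447, 0.0627, 0.1011]
tcp_rot: [0.528, -0.471, 0.47, -0.528]
contact_force: [0.6, -0.7, 0.6]
opening: 0.501
```

```bash
python3 - <<'E'
from h import *
want((.5445,.063,.016),6.8)
E
```

```text
t 9.35 pos [0.5447 0.0627 0.1011] turn [ 0.0001 -0.0006 -0.0001] shift after [-0.0028  0.7088 -0.0012] F [ 0.5522 -0.7134  0.5644] op 0.500598889435624 q [-0.0707  0.177   1.9932  0.0004  0.9721 -0.1857]
```

send_rows([
  [[0,0.15,0],[0,0,0]],
  [[0,0.15,0],[0,0,0]],
  [[0,0.15,0],[0,0,0]],
  [[0,0.12,0],[0,0,0]],
  [[0,0.07,0],[0,0,0]],
  [[0,0.04,0],[0,0,0]],
  [[0,0.02,0],[0,0,0]],
  [[0,0,0],[0,0,0]],
  [[0,0,0],[0,0,0]],
])

```text
time: 10.25
eef_pos: [0.5453, 0.0637, 0.018]
tcp_rot: [-0.528, 0.469, -0.47, 0.529]
contact_force: [0.7, -0.2, 0.4]
opening: 0.5
```

send_rows([
  [[0,0,0],[0,0,0]],
  [[0,0,0],[0,0,0]],
  [[0,0,0],[0,0,0]],
  [[0,0,0],[0,0,0]],
  [[0,0,0],[0,0,0]],
  [[0,0,0],[0,0,0]],
], gripper=1.0, grip_force=60)

```text
time: 10.85
eef_pos: [0.5451, 0.0636, 0.0178]
tcp_rot: [-0.528, 0.47, -0.47, 0.529]
contact_force: [-1.0, -0.4, 5.1]
opening: 0.081
```

Opening is 6.9 mm on a 10 mm shank, with 5 N upward: I may be pinching its top half. I'll reopen, go 2 mm lower and compare.

send_rows([
  [[0,0,0],[0,0,0]],
  [[0,0,0],[0,0,0]],
  [[0,0.018,0],[0,0,0]],
  [[0,0,0],[0,0,0]],
  [[0,0,0],[0,0,0]],
], gripper=0.7)

```text
time: 11.35
eef_pos: [0.5445, 0.0637, 0.0148]
tcp_rot: [0.529, -0.47, 0.47, -0.528]
contact_force: [-0.2, 0.1, -0.3]
opening: 0.301
```

send_rows([
  [[0,0,0],[0,0,0]],
  [[0,0,0],[0,0,0]],
  [[0,0,0],[0,0,0]],
  [[0,0,0],[0,0,0]],
  [[0,0,0],[0,0,0]],
], gripper=1.0)

```text
time: 11.85
eef_pos: [0.5449, 0.0637, 0.0153]
tcp_rot: [-0.528, 0.47, -0.47, 0.529]
contact_force: [-0.1, 0.2, 0.3]
opening: 0.084
```

The opening is the same with no vertical load, so the grip is sound. Lift.

send_rows([
  [[0,-0.05,0],[0,0,0]],
  [[0,-0.1,0],[0,0,0]],
  [[0,-0.2,0],[0,0,0]],
  [[0,-0.3,0],[0,0,0]],
  [[0,-0.3,0],[0,0,0]],
  [[0,-0.3,0],[0,0,0]],
  [[0,-0.2,0],[0,0,0]],
  [[0,0,0],[0,0,0]],
  [[0,0,0],[0,0,0]],
])

```text
time: 12.75
eef_pos: [0.5447, 0.0637, 0.1899]
tcp_rot: [-0.528, 0.469, -0.47, 0.529]
contact_force: [-0.2, 0.5, -0.7]
opening: 0.084
```

```bash
python3 - <<'E'
from h import *
h=np.radians(114.2);ax=np.array([np.cos(h),np.sin(h)]);g=np.array([.5188,-.3602])-.034*ax;print(g)
want((*g,.19),24.2)
s=read_camera("side");cv2.imwrite("pics/g4.png",cv2.resize(s["img"][150:330,220:400],(600,600),interpolation=2))
E
```

```text
[ 0.5327 -0.3912]
t 12.75 pos [0.5447 0.0637 0.1899] turn [-0.0002 -0.0485  0.0001] shift after [ 3.4168 -0.0012 -1.6451] F [-0.2158  0.4655 -0.7362] op 0.08416547581998364 q [-0.0686  0.0608  1.9399 -0.      1.1396 -0.1862]
```

View pics/g4.png

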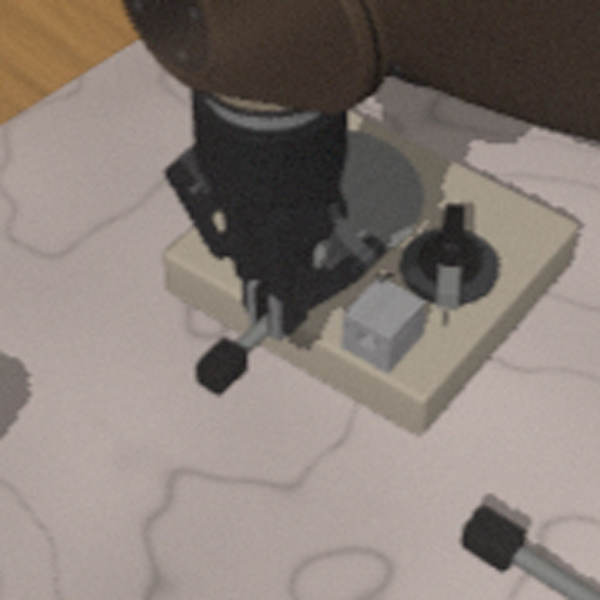

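The pin is held by the shank with the head out at (220,365), roughly level. Turn and carry it to above the rest.

send_rows([
  [[0,0,0],[0,-0.0162,0]],
  [[0,0,0],[0,-0.0162,0]],
  [[0,0,0],[0,-0.0161,0]],
  [[0.2,0,-0.096],[0,0,0]],
  [[0.34,0,-0.164],[0,0,0]],
  [[0.34,0,-0.164],[0,0,0]],
  [[0.34,0,-0.164],[0,0,0]],
  [[0.34,0,-0.164],[0,0,0]],
  [[0.34,0,-0.164],[0,0,0]],
  [[0.34,0,-0.164],[0,0,0]],
  [[0.34,0,-0.164],[0,0,0]],
  [[0.34,0,-0.164],[0,0,0]],
])

```text
time: 14.0
eef_pos: [0.5328, -0.3262, 0.1863]
tcp_rot: [-0.593, 0.386, -0.383, 0.594]
contact_force: [0.3, 0.8, 0.7]
opening: 0.083
```

send_rows([
  [[0.34,0,-0.164],[0,0,0]],
  [[0.157,0,-0.073],[0,0,0]],
  [[0,0.2,0],[0,0,0]],
  [[0,0.2,0],[0,0,0]],
  [[0,0.1,0],[0,0,0]],
  [[0,0,0],[0,0,0]],
  [[0,0,0],[0,0,0]],
  [[0,0,0],[0,0,0]],
])

```text
time: 14.8
eef_pos: [0.5335, -0.3916, 0.1306]
tcp_rot: [0.594, -0.383, 0.385, -0.594]
contact_force: [0.2, 0.5, -1.0]
opening: 0.086
```

```bash
python3 - <<'E'
from h import *
want((.5325,-.3907,.053),24.2)
s=read_camera("side");t=read_camera("top");im=np.zeros((600,800,3),np.uint8)
im[:,:400]=cv2.resize(s["img"][110:245,370:460],(400,600),interpolation=2);im[:400,400:]=cv2.resize(t["img"][225:315,425:515],(400,400),interpolation=2);cv2.imwrite("pics/g5.png",im)
E
```

```text
t 14.8 pos [ 0.5335 -0.3916  0.1306] turn [-0.0001  0.0001  0.0003] shift after [-0.0101  0.6466 -0.0043] F [ 0.1882  0.4502 -1.0021] op 0.08580759530331442 q [-0.7863  0.3656  1.6963 -0.      1.0774 -1.209 ]
```

View pics/g5.png

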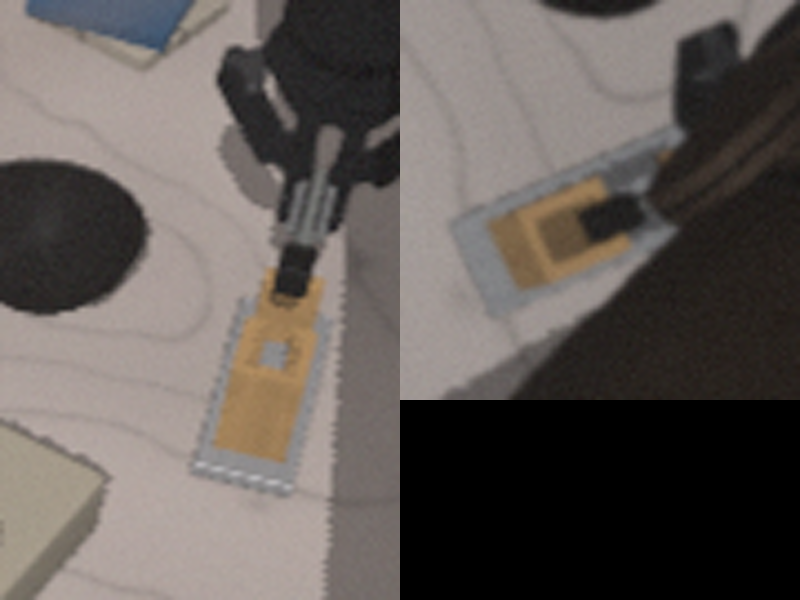

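The head is above the rest: top crop (610,217), side crop (297,268). I'll compare this with the prediction.

```bash
python3 - <<'E'
from h import *
cs=[read_camera("top") for _ in range(4)];t=cs[0];s=read_camera("side");st=get_state()
g=np.mean([c["img"].astype(np.float32) for c in cs],0).mean(2)
z=np.zeros(g.shape,np.uint8);x0,y0,x1,y1=464,262,480,282;z[y0:y1,x0:x1]=(g[y0:y1,x0:x1]<62)*255
c=max(cv2.findContours(z,0,1)[0],key=cv2.contourArea);b=cv2.minAreaRect(c);M=cv2.moments(c);print("top head",b,M["m10"]/M["m00"],M["m01"]/M["m00"])
gs=s["img"].astype(np.float32).mean(2)
z=np.zeros(gs.shape,np.uint8);x0,y0,x1,y1=428,164,446,180;z[y0:y1,x0:x1]=(gs[y0:y1,x0:x1]<62)*255
c=max(cv2.findContours(z,0,1)[0],key=cv2.contourArea);bs=cv2.minAreaRect(c);print("side head",bs)
h=np.radians(114.2);ax=np.array([np.cos(h),np.sin(h),0]);p=st["eef_pos"]+[0,0,-.008]+ax*.0464+[0,0,.002]
print(p,"pred top",proj(t,p+[0,0,.0]),"pred side",proj(s,p))
print("tri",tri(t,b[0],s,bs[0]))
n=np.array([-ax[1],ax[0],0])
f=lambda q:round(float(cv2.remap(g,np.float32([[q[0]]]),np.float32([[q[1]]]),1)[0,0]))
print("cross",[(w,f(proj(t,p+[0,0,.009]+n*w/1e3))) for w in range(-16,17,2)])
print("along",[(w,f(proj(t,p+[0,0,.009]+ax*w/1e3))) for w in range(-24,25,2)])
E
```

```text
top head ((472.0342712402344, 273.4246826171875), (8.309921264648438, 14.279020309448242), 69.44395446777344) 471.953125 273.59722222222223
side head ((435.7941589355469, 170.8235321044922), (6.790997505187988, 11.399173736572266), 14.03624439239502)
[ 0.5139 -0.349   0.1237] pred top [471.8529 273.6743] pred side [436.032  170.7341]
tri (array([ 0.5146, -0.3497,  0.1225]), np.float64(0.000199977796358193))
cross [(-16, 107), (-14, 107), (-12, 100), (-10, 78), (-8, 49), (-6, 34), (-4, 32), (-2, 32), (0, 31), (2, 31), (4, 30), (6, 36), (8, 58), (10, 87), (12, 104), (14, 113), (16, 122)]
along [(-24, 43), (-22, 42), (-20, 43), (-18, 52), (-16, 69), (-14, 71), (-12, 54), (-10, 36), (-8, 31), (-6, 32), (-4, 32), (-2, 32), (0, 31), (2, 31), (4, 32), (6, 33), (8, 32), (10, 33), (12, 35), (14, 34), (16, 42), (18, 58), (20, 72), (22, 78), (24, 78)]
```

Prediction and triangulation agree to about 1 mm. Correct by 1 mm and descend.

send_rows([
  [[-0.01,0.1,-0.004],[0,0,0]],
  [[0,0.1,0],[0,0,0]],
  [[0,0.1,0],[0,0,0]],
  [[0,0,0],[0,0,0]],
  [[0,0,0],[0,0,0]],
])

```text
time: 15.65
eef_pos: [0.5314, -0.39, 0.0919]
tcp_rot: [-0.594, 0.385, -0.383, 0.594]
contact_force: [0.6, -0.7, -1.2]
opening: 0.087
```

```bash
python3 - <<'E'
from h import *
want((.5325,-.3907,.053),24.2)
E
```

```text
t 15.65 pos [ 0.5314 -0.39    0.0919] turn [ 0.0001 -0.     -0.0003] shift after [0.0095 0.3243 0.0059] F [ 0.5816 -0.7037 -1.185 ] op 0.08673841371075168 q [-0.7868  0.4093  1.7171 -0.      1.0172 -1.2091]
```

```bash
python3 - <<'E'
from h import *
P=[]
for _ in range(6): read_camera("top");P.append(get_state()["eef_pos"])
print(np.array(P),np.mean(P,0))
E
```

```text
[[ 0.5318 -0.3904  0.0929]
 [ 0.5321 -0.3906  0.0934]
 [ 0.5322 -0.3907  0.0938]
 [ 0.5322 -0.3907  0.0939]
 [ 0.5322 -0.3907  0.094 ]
 [ 0.5321 -0.3906  0.0939]] [ 0.5321 -0.3906  0.0936]
```

send_rows([
  [[0,0.05,0],[0,0,0]],
  [[0,0.05,0],[0,0,0]],
  [[0,0.05,0],[0,0,0]],
  [[0,0.05,0],[0,0,0]],
  [[0,0,0],[0,0,0]],
  [[0,0,0],[0,0,0]],
])

```text
time: 16.55
eef_pos: [0.5317, -0.3902, 0.0687]
tcp_rot: [-0.594, 0.384, -0.384, 0.594]
contact_force: [-0.3, 0.2, -0.2]
opening: 0.085
```

send_rows([
  [[0,0.04,0],[0,0,0]],
  [[0,0.04,0],[0,0,0]],
  [[0,0.02,0],[0,0,0]],
  [[0,0,0],[0,0,0]],
  [[0,0,0],[0,0,0]],
])

```text
time: 17.05
eef_pos: [0.5318, -0.3903, 0.0571]
tcp_rot: [-0.594, 0.384, -0.384, 0.594]
contact_force: [0.6, 0.5, -0.9]
opening: 0.086
```

send_rows([
  [[0,0.012,0],[0,0,0]],
  [[0,0.01,0],[0,0,0]],
  [[0,0,0],[0,0,0]],
  [[0,0,0],[0,0,0]],
  [[0,0,0],[0,0,0]],
])

```text
time: 17.55
eef_pos: [0.532, -0.3905, 0.0548]
tcp_rot: [0.594, -0.384, 0.384, -0.594]
contact_force: [-0.5, -0.1, 1.1]
opening: 0.09
```

send_rows([
  [[0,0.01,0],[0,0,0]],
  [[0,0,0],[0,0,0]],
  [[0,0,0],[0,0,0]],
])

```text
time: 17.85
eef_pos: [0.532, -0.3904, 0.054]
tcp_rot: [0.594, -0.384, 0.384, -0.594]
contact_force: [-1.2, 1.4, 4.1]
opening: 0.087
```

Light contact (4 N) at the expected height: release, check, and lift straight up.

send_rows([
  [[0,0,0],[0,0,0]],
  [[0,0,0],[0,0,0]],
  [[0,0,0],[0,0,0]],
  [[0,0,0],[0,0,0]],
  [[0,0,0],[0,0,0]],
], gripper=0.6)

```text
time: 18.35
eef_pos: [0.5317, -0.3903, 0.053]
tcp_rot: [-0.594, 0.384, -0.384, 0.594]
contact_force: [-0.0, 0.5, -0.0]
opening: 0.398
```

send_rows([
  [[0,-0.1,0],[0,0,0]],
  [[0,-0.2,0],[0,0,0]],
  [[0,-0.3,0],[0,0,0]],
  [[0,-0.3,0],[0,0,0]],
  [[-0.3,-0.2,0.14],[0,0,0]],
  [[-0.34,0,0.164],[0,0,0]],
  [[-0.34,0,0.164],[0,0,0]],
  [[-0.34,0,0.164],[0,0,0]],
  [[0,0,0],[0,0,0]],
])

```text
time: 19.25
eef_pos: [0.536, -0.21, 0.1861]
tcp_rot: [-0.594, 0.383, -0.382, 0.595]
contact_force: [0.5, 0.6, 0.9]
opening: 0.399
```

```bash
python3 - <<'E'
from h import *
want((.568,-.1275,.2),24.2)
s=read_camera("side");t=read_camera("top");im=np.zeros((600,800,3),np.uint8)
im[:400,:400]=cv2.resize(s["img"][160:230,390:460],(400,400),interpolation=2);im[:400,400:]=cv2.resize(t["img"][240:310,435:505],(400,400),interpolation=2);im[400:,:400]=cv2.resize(t["img"][215:285,310:450],(400,200),interpolation=2);im[400:,400:]=cv2.resize(s["img"][200:270,310:450],(400,200),interpolation=2)
cv2.imwrite("pics/g6.png",im)
E
```

```text
t 19.25 pos [ 0.536  -0.21    0.1861] turn [-0.0001  0.0008 -0.0002] shift after [-0.5176 -0.1155  0.5254] F [0.5446 0.6216 0.9087] op 0.39852176281457835 q [-0.5502  0.1256  1.8771  0.0015  1.1395 -0.9782]
```

View pics/g6.png

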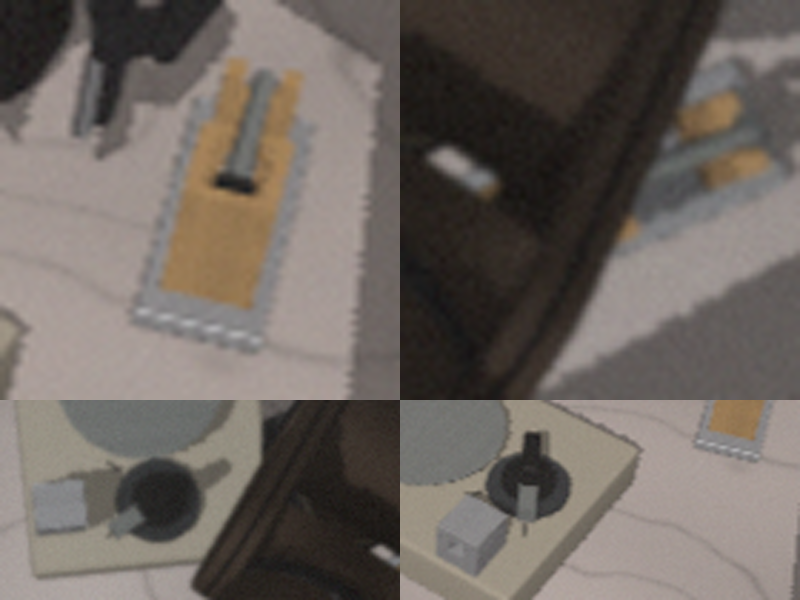

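The pin is parked: its head is down in the pocket and its shank lies in the saddle notch between the cheeks (side crop (265,80)). The knob is untouched, with its ear tip at top pixel (349,260). Compute the ear heading and the approach.

```bash
python3 - <<'E'
from h import *
t=read_camera("top");s=read_camera("side")
g=cv2.cvtColor(t["img"],cv2.COLOR_BGR2HSV).astype(int)
# ear: grey bright pixels around disc on lower left
e=onz(t,349.2,259.8,.075);e2=onz(s,310+527/2.857,200+516/2.857,.075);k=np.array([.5678,-.128])
for q in(e,e2):print("ear",q,np.linalg.norm(q-k),np.degrees(np.arctan2(*(q-k)[::-1])))
# knob axis from scale pose: block centre + 80mm along scale -y
print("axis from block/pose",np.array([.5590,-.0482])+.08*np.array([.118,-.993]))
# bar far end in side view (533,432) top z=.094
b=onz(s,310+533/2.857,200+433/2.857,.094);print("bar end",b,b-k,np.degrees(np.arctan2(*(k-b)[::-1])))
E
```

```text
ear [ 0.543  -0.0913] 0.04430142499696181 124.07751401087239
ear [ 0.1544 -0.0084] 0.4303636221655045 163.86278858531222
axis from block/pose [ 0.5684 -0.1276]
bar end [ 0.1785 -0.0476] [-0.3893  0.0804] -11.662931343560938
```

```bash
python3 - <<'E'
from h import *
s=read_camera("side");k=np.array([.5682,-.1278])
e2=onz(s,354.5,240,.075);b=onz(s,356.5,211.5,.094)
print("ear",e2,np.linalg.norm(e2-k),np.degrees(np.arctan2(*(e2-k)[::-1])));print("bar end",b,np.linalg.norm(b-k),np.degrees(np.arctan2(*(k-b)[::-1])))
want((*k,.15),122.5+90)
print(proj(s,[*k,.087]))
E
```

```text
ear [ 0.5378 -0.0885] 0.04971202281808585 127.73243827194172
bar end [ 0.5794 -0.1426] 0.01857174320884908 127.2137525103597
t 19.5 pos [ 0.5363 -0.216   0.1859] turn [-0.     -0.0232  0.0002] shift after [-0.4769  0.2992  0.6193] F [0.1995 0.0775 0.1537] op 0.40045568046665375 q [-0.5582  0.1306  1.872  -0.0003  1.1379 -0.9793]
[355.8551 219.6572]
```

send_rows([
  [[0,0,0],[0,-0.015,0]],
  [[0,0,0],[0,-0.015,0]],
  [[0,0,0],[0,0,0]],
])

```text
time: 19.8
eef_pos: [0.536, -0.2162, 0.1853]
tcp_rot: [0.627, -0.327, 0.327, -0.627]
contact_force: [-0.4, -0.2, 0.0]
opening: 0.405
```

```bash
python3 - <<'E'
from h import *
want((.5682,-.1278,.14),35)
E
```

```text
t 19.8 pos [ 0.536  -0.2162  0.1853] turn [ 0.     -0.0003  0.    ] shift after [-0.4499  0.3776  0.6426] F [-0.3951 -0.1946  0.0494] op 0.40477784985699145 q [-0.5589  0.1314  1.8723 -0.0001  1.1378 -1.1675]
```

send_rows([
  [[-0.15,0,0.214],[0,0,0]],
  [[-0.15,0,0.214],[0,0,0]],
  [[-0.15,0.1,0.214],[0,0,0]],
  [[0,0.28,0],[0,0,0]],
  [[0,0,0],[0,0,0]],
  [[0,0,0],[0,0,0]],
  [[0,0,0],[0,0,0]],
])

```text
time: 20.5
eef_pos: [0.569, -0.1276, 0.1413]
tcp_rot: [-0.627, 0.326, -0.328, 0.627]
contact_force: [-0.2, -0.7, -0.0]
opening: 0.398
```

```bash
python3 - <<'E'
from h import *
s=read_camera("side");want((.5682,-.1278,.086),35)
cv2.imwrite("pics/k.png",cv2.resize(s["img"][140:280,280:440],(800,600),interpolation=2))
E
```

```text
t 20.55 pos [ 0.5691 -0.1277  0.1416] turn [-0.0003 -0.0003  0.0004] shift after [-0.0035  0.4633 -0.0071] F [0.3818 0.5127 0.5389] op 0.39919249573833815 q [-0.3945  0.1923  1.8901 -0.0001  1.0562 -1.0034]
```

send_rows([
  [[0,0.15,0],[0,0,0]],
  [[0,0.15,0],[0,0,0]],
  [[0,0.08,0],[0,0,0]],
  [[0,0.05,0],[0,0,0]],
  [[0,0,0],[0,0,0]],
  [[0,0,0],[0,0,0]],
])

```text
time: 21.15
eef_pos: [0.5688, -0.1267, 0.089]
tcp_rot: [-0.627, 0.326, -0.327, 0.627]
contact_force: [-0.2, 0.0, 0.7]
opening: 0.401
```

send_rows([
  [[0,0.01,0],[0,0,0]],
  [[0,0,0],[0,0,0]],
  [[0,0,0],[0,0,0]],
  [[0,0,0],[0,0,0]],
  [[0,0,0],[0,0,0]],
], gripper=1.0, grip_force=40)

```text
time: 21.65
eef_pos: [0.5684, -0.1269, 0.0879]
tcp_rot: [0.628, -0.326, 0.327, -0.627]
contact_force: [-3.4, -1.4, 5.2]
opening: 0.158
```

Bar gripped (13.4 mm). Turn clockwise.

send_rows([
  [[0,0,0],[0,0.02,0]],
  [[0,0,0],[0,0.02,0]],
  [[0,0,0],[0,0.02,0]],
  [[0,0,0],[0,0.02,0]],
  [[0,0,0],[0,0.02,0]],
])

```text
time: 22.15
eef_pos: [0.5698, -0.1264, 0.088]
tcp_rot: [0.493, -0.505, 0.507, -0.495]
contact_force: [2.0, -1.2, 3.2]
opening: 0.154
```

send_rows([
  [[0,0,0],[0,0.02,0]],
  [[0,0,0],[0,0.02,0]],
  [[0,0,0],[0,0.02,0]],
  [[0,0,0],[0,0.02,0]],
  [[0,0,0],[0,0.02,0]],
  [[0,0,0],[0,0.008,0]],
  [[0,0,0],[0,0,0]],
  [[0,0,0],[0,0,0]],
])

```text
time: 22.95
eef_pos: [0.5712, -0.127, 0.088]
tcp_rot: [0.299, -0.638, 0.642, -0.303]
contact_force: [6.2, -1.1, -0.9]
opening: 0.157
```

```bash
python3 - <<'E'
from h import *
want((.5682,-.1278,.2),35-75);print(get_state()["wrist_torque"])
E
```

```text
t 22.95 pos [ 0.5712 -0.127   0.088 ] turn [-0.0013  0.001  -0.0005] shift after [ 0.0213 -0.9333 -0.0148] F [ 6.239  -1.0953 -0.9036] op 0.15680179220645374 q [-0.3922  0.2661  1.9138  0.0003  0.9528  0.2997]
[-0.1017 -0.9124  0.9179]
```

send_rows([
  [[0,0,0],[0,0,0]],
  [[0,0,0],[0,0,0]],
  [[0,0,0],[0,0,0]],
  [[0,0,0],[0,0,0]],
], gripper=0.6)

```text
time: 23.35
eef_pos: [0.5678, -0.1261, 0.0866]
tcp_rot: [-0.3, 0.641, -0.64, 0.299]
contact_force: [-0.7, 0.1, 0.1]
opening: 0.4
```

send_rows([
  [[0,-0.1,0],[0,0,0]],
  [[0,-0.3,0],[0,0,0]],
  [[0,-0.4,0],[0,0,0]],
  [[0,-0.3,0],[0,0,0]],
  [[-0.2,-0.1,0.1],[0,0,0]],
  [[-0.4,0,0],[0,0,0]],
  [[-0.4,0,0],[0,0,0]],
  [[-0.4,0,0],[0,0,0]],
  [[-0.4,0,0],[0,0,0]],
  [[-0.4,0,0],[0,0,0]],
  [[0,0,0],[0,0,0]],
  [[0,0,0],[0,0,0]],
])

```text
time: 24.55
eef_pos: [0.7468, 0.0697, 0.2308]
tcp_rot: [-0.3, 0.64, -0.64, 0.3]
contact_force: [-0.9, -0.2, 0.6]
opening: 0.404
```

```bash
python3 - <<'E'
from h import *
t=read_camera("top");s=read_camera("side");st=get_state();print(st["time"],st["eef_pos"],st["contact_force"])
im=np.zeros((600,800,3),np.uint8)
im[:300,:400]=cv2.resize(t["img"][215:290,310:410],(400,300),interpolation=2);im[:300,400:]=cv2.resize(t["img"][235:310,430:530],(400,300),interpolation=2)
im[300:,:400]=cv2.resize(s["img"][190:265,310:410],(400,300),interpolation=2);im[300:,400:]=cv2.resize(t["img"],(400,300),interpolation=3);cv2.imwrite("pics/end.png",im)
E
```

```text
24.65 [0.7463 0.0678 0.2315] [-0.8558 -0.6441  0.2521]
```

View pics/end.png

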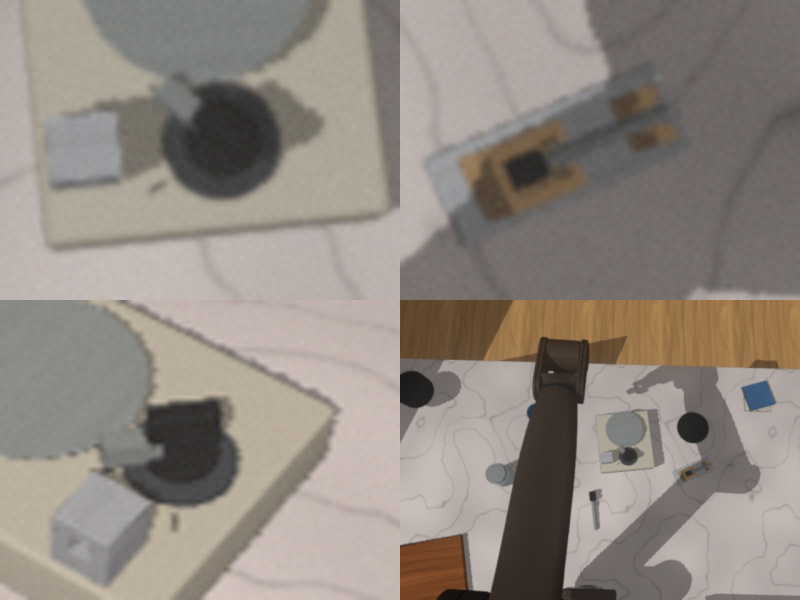

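The ear now points up-left at (175,95), heading about 48°. That's a full 1.3 rad clockwise, and it's holding after release. The head is in the pocket (525,170) with the shank in the saddle, and the bystanders in view haven't moved. Hand in.

```bash
python3 -c "
from plant import *
print(sign_off())"
```

```text
the job is handed in; nothing more can be done
None
```

I finished the job and handed it in at about 24.7 s of the 58 s allowed; `sign_off()` reports no verdict.

- **Pin:** I drew the smallest pin out of the bore by its head, laid it on the counter and let go. I then took it again about 33 mm down the shank, lifted it and parked it in the rest. It went in with only light contact, about 4 N, at the expected height.
- **Knob:** I gripped the bar and turned it clockwise about 75°. It stayed over after I let go.

**Last checks:** the final picture shows the head down in the pocket and the shank in the saddle. The knob ear points at about 48°, against about 51° expected, having started near 125°. The bowl and jar look unmoved by eye; the cup was half hidden behind the arm, though nothing went near it. The arm is clear, with its tool about 0.23 m up. I judged the parked pin from pictures and did not measure its final position.

**What disagreed:**
- The gripper read about 7 mm on the 10 mm shank. I reopened, gripped 2 mm lower and got the same reading, and the pin held through the lift and carry.
- The top and side views of the rest differed by about 0.8° in direction. I used a value between the two.
- One ear reading came out wrong because I took the wrong crop offset. I corrected it before the knob approach.

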